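# Press the snap cap onto a sample bottle in the capping press and keep it under pressure

## Robot

A 6-joint arm with a two-finger parallel gripper is mounted at the origin on a cart in front of the work surface, level with it; the furniture and walls round the work are solid. World frame = base frame: x ahead of the robot, y to its left, z up, the work surface at z = 0. Lengths are in m, angles in rad, forces in N, time in s.
With the tool pointing down it reaches from about 0.375 to 0.9 m from the base axis. Payload 3.1 kg.
Tool frame: the origin (TCP) lies midway between the tips of the shut fingers; the grasp point (between the pads) lies 19 mm behind it (manip.hold_point_z is the distance from the TCP to the grasp point, in m); x points along the fingers, y is the direction in which the jaws open and shut, and the axes are right-handed (so a half turn about x gives the same grasp; the last joint's range is limited). The gripper opens to 85 mm and grips with 20 to 120 N. Pads are 22 mm wide; open, the fingers measure 114 mm over their backs; the gripper's body (76 mm by 85 mm) begins 54 mm behind the grasp point. The pads swing forward as they close: fully open they stand 13 mm farther back than shut.
Start: joints at [-0.178, 0.527, 1.433, -0, 1.181, -0.178], TCP at [0.625, 0, 0.231] pointing down, gripper open.
Joint ranges: [-3.08, 3.08], [-0.75, 2.2], [0.22, 2.44], [-1.43, 4.57], [0, 2.65], [-2.85, 2.85]. Speed limits (rad/s): [2.79, 2.79, 3.14, 3.14, 3.14, 3.14].

## Interface

Orientations are given as a unit quaternion [x, y, z, w].
In Python, from station import manip, snapshot gives the robot as it stands.
- The arm moves only by the shell command python3 -m crank 'ROWS' [FORCE]. ROWS is JSON, a list of rows, each a list of 5 numbers: the finger opening in m, from 0 to 0.0854, then the shift along the tool's x, y, z in m, then the turn about the tool's x in rad. In form: [[grip, tx, ty, tz, yaw], ...]. A call has 1 to 5 rows; each row shifts and turns the commanded pose from where the row before left it, along the tool's axes as they then stand; what a row does not reach is not made up. A row lasts 1/10 s, in which the tool goes at most 50 mm and 8.59 degrees, less where a joint would pass 70% of its speed; a pose out of reach is approached as far as the arm can. A call is refused whole if a number of a shift passes 0.05 or a number of a turn 0.15, either way. A call with a gripper value outside its range is refused whole. The fingers move at their own pace and stop on an object; FORCE is the grip in N (left out, the last holds). Time passes only in rows, so rows that do not move let the fingers close. It gives the time, the measured TCP pose, the force and the opening at its end, in the units of the state.
- manip.sense(): the state, without advancing time (a new reading comes with each control period).
- snapshot(name): name is "scene" or "side" or "wrist"; returns a dict with "image" (384x512x3 uint8, blue, green, red), "range_z" (384x512 float32, m along the optical axis (not along the pixel's ray), 0 where there is no reading), "vertical_fov" (degrees; the focal length in pixels is half the picture's height over the tangent of half this angle, whatever the lens; pixels are square), "cx", "cy" (the principal point, pixels), "extrinsics" (4x4, takes a point from world to camera coordinates); the wrist camera has in their place "T_tool_cam" (4x4, takes a point from camera to tool coordinates, whose origin is the TCP and whose axes are the tool frame's). Camera axes: x right, y up, looking along -z (the intrinsics and any distortion apply to the point x, -y, -z); pixel columns grow to the right and rows downward; lengths in m; the calibration is good to about 2 mm. The wrist camera is an equidistant fisheye: a pixel r from the principal point sees the ray r / f radians off the axis. A picture is of the moment at which its call begins: read the wrist's pose just before it.
- manip.sign_off(): hands the job in, once; it reports no verdict.
The state is a dict: "t": time; "q": joint angles; "qd": joint speeds; "tau": joint torques, N m; "tcp_pos": TCP position; "tool_rot": TCP orientation; "force": force on the tool from outside, world axes, zero at the start; "ft_torque": the same for the moment, N m; "finger_gap": opening from 0.0 (shut) to 1.0 (fully open).
Only numpy, scipy, OpenCV 4.12 (cv2) and the standard library are available. Lean on these libraries where they do the work, as an engineer would, in place of code of your own. Each camera call takes 0.05 s, during which the arm holds its last target.

## Task

A sample bottle stands in the capping press with its snap cap only started. Shoot the bolt on top of the closed clear guard door fully home into its keeper, then flip the safety catch on top of the press fully over towards the front, then pull the lever with the black ball forward and down to its stop, so that the cap is pressed home. The lever springs back when released, so finish while still holding it down at its stop by the ball with the fingers; leave the guard shut and do not disturb the capped bottles and the timer standing in front of the press.

Things in the scene. Friction and masses are not known exactly. Their poses are not given: they have to be found in the camera images.
- press: small grey bench capping press, base 222 x 200 mm, fixed. Origin: on the bench, under the ram. Its x points from its front (guard side, robot) to its back, its y to the left seen from the front, z up; offsets below are in this frame, mm (x, y, z). Flat top of its head (x -45 to 95, y -50 to 50) at z 150; front posts at (-100, +-86), tops z 126, the left one with the bolt's keeper staple, top z 148.
- guard (a joint): clear guard door across the front of the press (plane x = -100, its aluminium top rail 20 mm deep, top at z 125), hinged upright at its right edge; 0 rad = shut, grows as it opens towards the robot. Starts shut; only light friction holds it until the bolt is shot.
- bolt (a joint): steel barrel bolt on the guard's top rail: 10 mm rod along y at z 133 in two guide staples (10 mm wide, tops z 141, at y -26 and 64), with an upright knob. Value in m: 0 = drawn; slides along the press's +y (to the left seen from the front), fully home in its keeper at 0.028. Friction 2.5 N, stays where left. Starts between 0 and 0.006.
- bolt_knob (a point): middle of the grip of the bolt's upright round knob, 15.6 mm in diameter, from 9 mm below to 8 mm above this point (top at z 163), on a 10 mm stem. At (-100, 18, 155) when the bolt value is 0; moves with the bolt along +y.
- catch (a joint): safety catch: shaft along y over the head at (x -22, z 159); the pawl at its right end blocks a tooth of the lever's collar, its thumb piece sticks up. Value in rad: 0 = engaged, thumb piece leaning back, 55 degrees above level; flips towards the press's front to 1.3 = free, leaning forward. The lever is free only with the catch well over. Friction 0.035 N m, stays where left.
- catch_thumb (a point): middle of the rounded tip (10 mm bar, 20 mm wide along y) of the catch's thumb piece, 37 mm from the shaft; at (-1, 28.5, 189) engaged, (-45, 28.5, 187) free. The thumb piece is a plate 20 mm wide, 7 mm thick. Behind it the head's top is bare; the shaft's lugs beside it (y 10 and 46) reach z 165.
- lever (a joint): hand lever, 11 mm steel bar with a black ball, in the upright plane y = -105 right of the press, turning about a level axis along y through x 15, z 122. Value in rad: 0 = rest, 65 degrees above level, pointing to the front; pulled forward and down to its stop at 0.86. Springs back: 3 N at the ball at rest, 5 N at the stop, 2 to 3 N more as the cap goes on (from 0.63). While the catch is engaged it only gives a little.
- lever_ball: black ball, 32 mm in diameter, that revolves loosely about the bar at the lever's end, 170 mm from the lever's axis; origin at its centre. At rest at (-57, -105, 276), at the stop at about (-148, -105, 170).
- bottle_cap (a joint): white snap cap, 25 mm in diameter, on the glass bottle under the ram. Value in m: 0 = only started on the neck, 0.003 = pressed home; stiff, stays where it is pressed.
- bottle: glass sample bottle, 28 mm in diameter, 48 mm tall with its cap only started, in the round nest under the ram, behind the guard; origin at the centre of its underside.
- capped_0: capped glass bottle, 28 mm in diameter, 45 mm tall, on the bench in front of the press; bystander; origin at the centre of its underside.
- capped_1: second such capped bottle, bystander; origin at the centre of its underside.
- timer: white bench timer, 60 x 66 x 21 mm, on the bench in front of the press; bystander; origin at the centre of its underside.

How it is judged:
By the outcome, as a careful person would: the job done as asked, in the order asked, and still so for the second after the job is handed in, while the arm keeps its last pose, push and grip.
It also fails if it takes over 58 s, if anything falls off the work surface, if the arm or the gripper's body presses on something with over 40 N, if the wrist force passes 120 N, or if a joint passes its speed limit or range.

## Working session

There is one attempt and no reset: what is moved stays moved. The work goes in short steps, Python scripts to look and compute and a shell command to move; the robot and the scene stay as the last step left them, time stands still between calls to the robot, and variables do not carry over. Pictures are saved under pics/ and viewed, and the job is handed in when it is done.

```bash
ls; mkdir -p pics
python3 - <<'E'
from station import manip, snapshot
import cv2, numpy as np
s=manip.sense(); print(s, manip.hold_point_z)
for n in ("scene","side","wrist"):
    d=snapshot(n); cv2.imwrite(f"pics/{n}0.png",d["image"]); np.savez(f"{n}0.npz",**d)
    print(n,{k:v for k,v in d.items() if k not in("image","range_z")})
E
```

```text
pics
{'t': 0.0, 'q': array([-1.78528911e-01,  5.28460956e-01,  1.43390189e+00,  2.29768313e-05,
        1.18135297e+00, -1.78511108e-01]), 'qd': array([-1.57046893e-03, -7.62277594e-05, -5.16274387e-04, -1.03916223e-03,
       -1.84034780e-03, -1.68382072e-03]), 'tau': array([ 2.50220628e-04, -4.42344439e+01, -1.78024775e+01, -2.06930472e-04,
        8.36740597e-03,  2.24214921e-05]), 'tcp_pos': array([6.24299125e-01, 1.44275970e-04, 2.30336922e-01]), 'tool_rot': array([ 0.49958443,  0.50061397, -0.50042829,  0.49937219]), 'force': array([0.23948093, 0.48392599, 0.4157532 ]), 'ft_torque': array([ 0.03376422,  0.00062351, -0.02283538]), 'finger_gap': 1.0026830340455508} 0.0187
scene {'vertical_fov': 43.124021159291615, 'cx': 255.4009525479866, 'cy': 189.16003599926643, 'extrinsics': array([[ 0.67547591, -0.73727525,  0.01254985, -0.38207798],
       [ 0.47086919,  0.44437297,  0.76211211, -0.40244217],
       [-0.56746321, -0.50887904,  0.64732344, -0.64291753],
       [ 0.        ,  0.        ,  0.        ,  1.        ]])}
side {'vertical_fov': 56.120899974422976, 'cx': 259.55544480292855, 'cy': 190.6180140879337, 'extrinsics': array([[ 0.99890113, -0.04540464,  0.01161655, -0.55337195],
       [ 0.01843184,  0.60847675,  0.79335762, -0.13987212],
       [-0.04309051, -0.79227171,  0.60864501, -0.95540403],
       [ 0.        ,  0.        ,  0.        ,  1.        ]])}
wrist {'vertical_fov': 65.70646984690485, 'cx': 259.0154094709794, 'cy': 184.91582500097672, 'T_tool_cam': array([[-5.01717678e-04,  2.62905778e-01, -9.64821383e-01,
        -1.42863060e-01],
       [ 9.99999424e-01,  1.04704556e-03, -2.34699466e-04,
         9.74647894e-06],
       [ 9.48508096e-04, -9.64820945e-01, -2.62906152e-01,
        -6.64533858e-02],
       [ 0.00000000e+00,  0.00000000e+00,  0.00000000e+00,
         1.00000000e+00]])}
```

View pics/scene0.png

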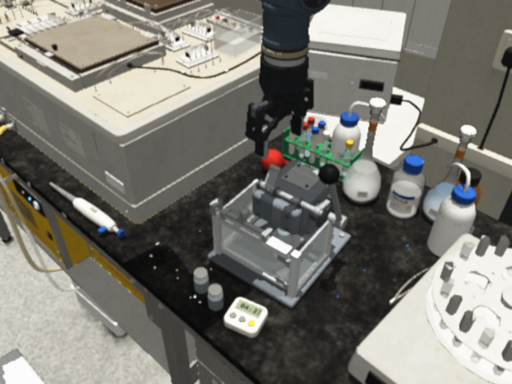

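View pics/side0.png

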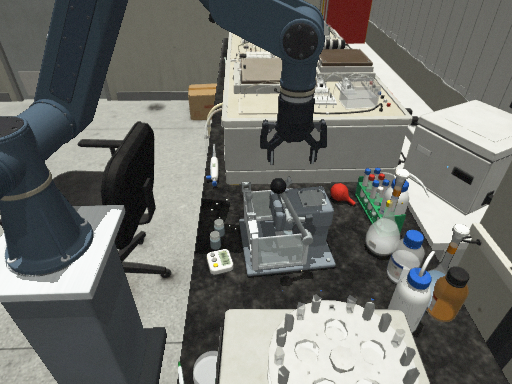

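View pics/wrist0.png

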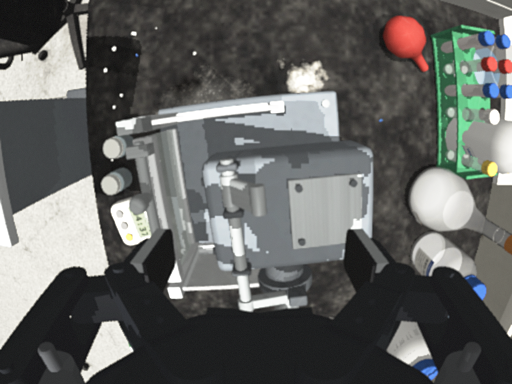

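```bash
cat > h.py <<'E'
import numpy as np, cv2
from scipy.spatial.transform import Rotation as R
def f_of(d): return 192/np.tan(np.radians(float(d["vertical_fov"]))/2)
def ray(d,u,v,T=None):
    f=f_of(d); x=u-d["cx"]; y=v-d["cy"]
    if "extrinsics" in d:
        c=np.array([x/f,-y/f,-1.]); E=d["extrinsics"]; return -E[:3,:3].T@E[:3,3], E[:3,:3].T@c
    r=np.hypot(x,y); th=r/f; k=np.sin(th)/max(r,1e-9)
    c=np.array([x*k,-y*k,-np.cos(th)]); M=T@d["T_tool_cam"]; c=c/np.cos(th)
    return M[:3,3], M[:3,:3]@c
def toolT(s):
    T=np.eye(4);T[:3,:3]=R.from_quat(s["tool_rot"]).as_matrix();T[:3,3]=s["tcp_pos"];return T
def onz(d,u,v,z,T=None):
    o,r=ray(d,u,v,T); return o+r*(z-o[2])/r[2]
def pt(d,u,v,T=None):
    o,r=ray(d,u,v,T); return o+r*float(d["range_z"][int(round(v)),int(round(u))])
def tri(*ors):
    A=np.zeros((3,3));b=np.zeros(3)
    for o,r in ors:
        r=r/np.linalg.norm(r);P=np.eye(3)-np.outer(r,r);A+=P;b+=P@o
    x=np.linalg.solve(A,b); return x,[float(np.linalg.norm((np.eye(3)-np.outer(r,r)/(r@r))@(x-o))) for o,r in ors]
def crop(img,x0,y0,x1,y1,k,name):
    cv2.imwrite(name,cv2.resize(img[y0:y1,x0:x1],None,fx=k,fy=k,interpolation=cv2.INTER_CUBIC))
E
python3 - <<'E'
from h import *
for n,b,k in (("scene",(190,150,370,310),4),("side",(230,165,350,285),5),("wrist",(90,80,390,320),2.6)):
    d=np.load(n+"0.npz"); crop(d["image"],*b,k,f"pics/{n}0c.png")
    if n!="wrist": print(n,ray(d,256,192))
E
```

```text
scene (array([ 0.08275004, -0.43002947,  0.72767666]), array([ 0.56554378,  0.50537267, -0.65176252]))
side (array([ 0.51417312, -0.69695631,  0.69889878]), array([ 0.0331594 ,  0.79038524, -0.61180372]))
```

```bash
ls pics
```

```text
scene0.png
scene0c.png
side0.png
side0c.png
wrist0.png
wrist0c.png
```

View pics/scene0c.png

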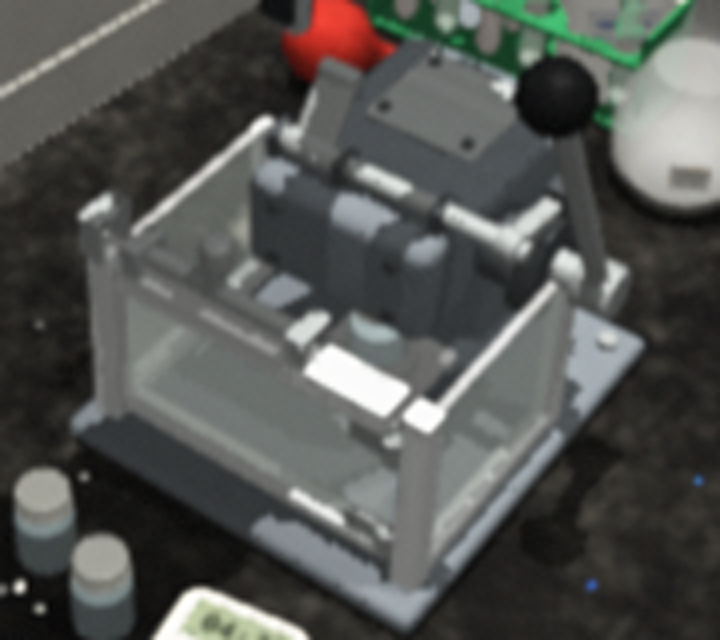

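View pics/side0c.png

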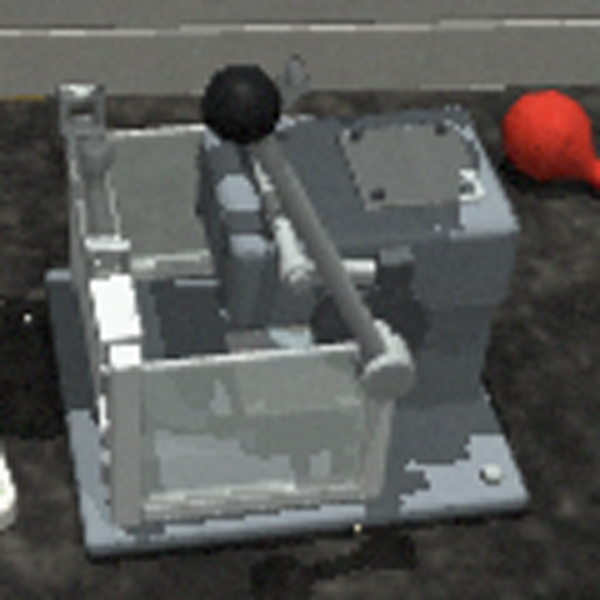

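View pics/wrist0c.png

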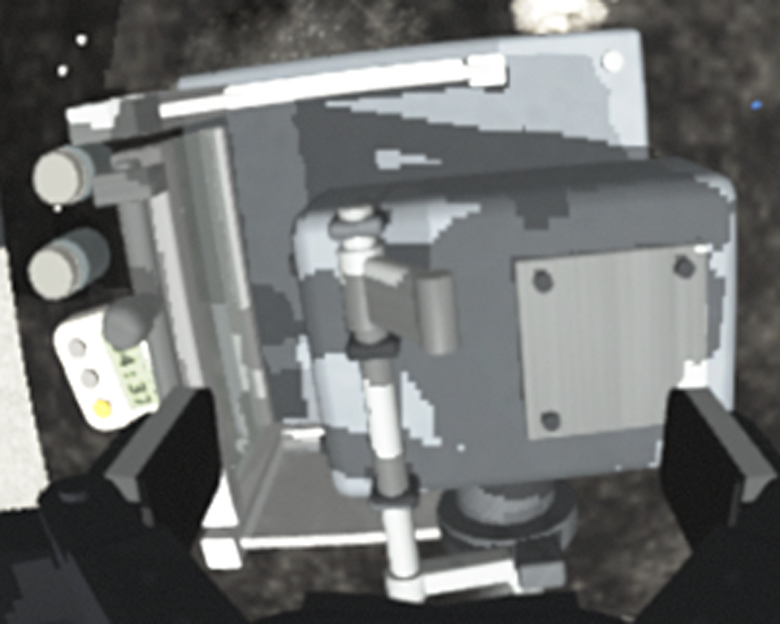

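Run:
```python
from h import *
from station import manip
T=toolT(manip.sense())
S=np.load("scene0.npz");D=np.load("side0.npz");W=np.load("wrist0.npz")
def ball(d,x0,y0,x1,y1):
    m=(d["image"][y0:y1,x0:x1].max(2)<45).astype(np.uint8); n,l,st,c=cv2.connectedComponentsWithStats(m)
    i=1+np.argmax(st[1:,4]); print(st[i]); return c[i]+[x0,y0]
b1=ball(S,312,158,345,186);b2=ball(D,265,175,292,197);print(b1,b2)
B,e=tri(ray(S,*b1),ray(D,*b2));print("ball",B,e)
# corner points by depth
for n,d,p,t in (("thumb",W,(258,200),T),("knob",W,(140,203),T),("knobtop",W,(137,207),T)):
    print(n,pt(d,*p,t))
# two post tops in scene z? right post top .126
q=lambda x,y:(190+x/4,150+y/4)
print("Rpost",onz(S,*q(425,413),.126),pt(S,*q(425,413)))
print("Lkeeper",pt(S,*q(100,208)),onz(S,*q(100,208),.148))
w=lambda x,y:(90+x/2.6,80+y/2.6)
for n,p,z in (("Rpost",(222,553),.126),("plateTL",(517,262),.15),("plateBL",(530,438),.15),("plateTR",(703,248),.15),("thumb",(437,313),.189),("knob",(128,325),.163),("baseBackL",(640,32),.01),("keeper",(92,113),.148),("catch shaft L",(360,222),.165),("R",(394,490),.165)):
    print(n,onz(W,*w(*p),z,T),pt(W,*w(*p),T))
```

```text
[  7   6  23  22 343]
[  5   4  16  15 175]
[329.44897959 174.96793003] [277.70857143 186.        ]
ball [ 0.58034843 -0.13205229  0.27498385] [0.00048127091469840665, 0.00048127091469848764]
thumb [0.62380367 0.00759851 0.19343917]
knob [ 0.5302062  -0.00556372  0.16278579]
knobtop [0.62471377 0.06653753 0.37343047]
Rpost [ 0.53565568 -0.11720147  0.126     ] [ 0.53727236 -0.11608481  0.12385226]
Lkeeper [0.51619245 0.05518665 0.14682665] [0.51531687 0.05420648 0.148     ]
Rpost [ 0.53733312 -0.11683708  0.126     ] [ 0.53758515 -0.11630819  0.12671364]
plateTL [0.64762286 0.00906055 0.15      ] [0.64747498 0.00943157 0.15144225]
plateBL [ 0.65376429 -0.0499129   0.15      ] [ 0.65320199 -0.0476589   0.1543247 ]
plateTR [0.70581835 0.01361142 0.15      ] [0.70473662 0.01431733 0.15298002]
thumb [0.62383091 0.00588058 0.189     ] [0.62385247 0.00736174 0.19350354]
knob [ 0.52940205 -0.00717913  0.163     ] [ 0.52925725 -0.00729112  0.16268031]
baseBackL [0.71921569 0.08564701 0.01      ] [7.21651503e-01 8.61395629e-02 6.32500207e-04]
keeper [0.51649996 0.05670173 0.148     ] [0.51638413 0.0566912  0.1477587 ]
catch shaft L [0.60251531 0.0243468  0.165     ] [0.60241677 0.0241595  0.16407471]
R [ 0.6101787 -0.0603999  0.165    ] [ 0.61002413 -0.06174977  0.16278351]
```

The views show the press about 5–6° yawed. The ball is at scene px (329,175) and side px (278,186), the knob at wrist px (140,204), the thumb piece at wrist px (258,200), and the catch leaning back. I'll go to the right of the knob, fingers shut, and look again.

```bash
python3 -m crank '[[0,0,0,0,-0.098],[0,0,-0.033,0.010,0],[0,0,-0.033,0.010,0],[0,0,-0.032,0.008,0],[0,0,0,0,0]]' 40
python3 - <<'E'
from h import *
from station import manip, snapshot
s=manip.sense();print(s["t"],s["tcp_pos"],s["tool_rot"],s["finger_gap"],s["force"])
d=snapshot("wrist");np.savez("w1.npz",T=toolT(s),**d);cv2.imwrite("pics/w1.png",cv2.resize(d["image"],None,fx=1.5,fy=1.5,interpolation=cv2.INTER_CUBIC))
E
```

```text
t: 0.65
tcp_pos: [0.5253, -0.0375, 0.2306]
tool_rot: [0.474, 0.525, -0.477, 0.522]
force: [-0.1, 0.2, -0.2]
finger_gap: 0.144
0.65 [ 0.52534069 -0.03751693  0.23056435] [ 0.47415569  0.52539417 -0.47652952  0.5215908 ] 0.1443320279650982 [-0.14838006  0.19493241 -0.19466295]
```

View pics/w1.png

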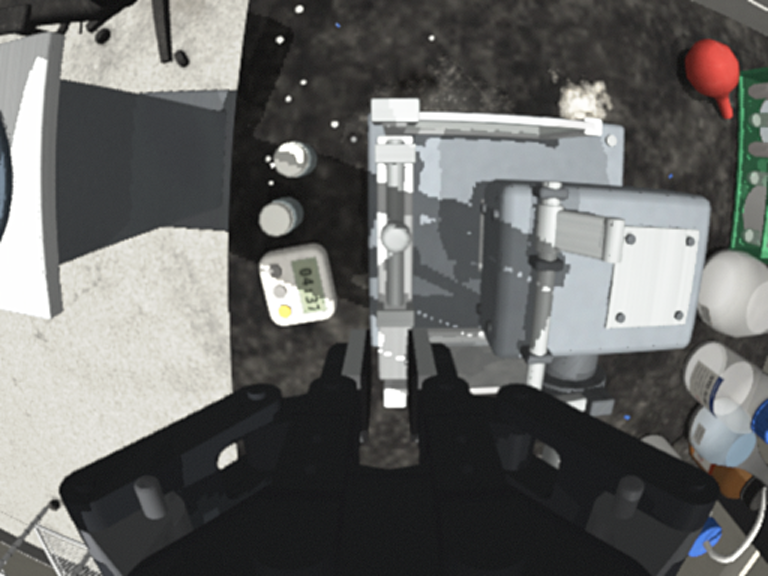

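The knob top is at (397,233) in the 1.5x picture, the rail's staples at (395,150) and (396,318), and the keeper at (395,108). The yaw looks right.

Run:
```python
from h import *
W=np.load("w1.npz");T=W["T"]
P={}
for n,p,z in (("knob",(397,233),.163),("stL",(395,151),.141),("stR",(396,318),.141),("keep",(395,104),.148),("lugL",(553,188),.165),("lugM",(545,269),.165),("thumb",(611,240),.189),("basebackL",(622,127),.012)):
    P[n]=onz(W,p[0]/1.5,p[1]/1.5,z,T); print(n,P[n].round(4),pt(W,p[0]/1.5,p[1]/1.5,T).round(4))
m=[("stL",-100,64),("stR",-100,-26),("keep",-100,86),("lugL",-22,46),("lugM",-22,10)]
w=np.array([P[a][:2] for a,_,_ in m]);l=np.array([[x,y] for _,x,y in m])/1e3
wc,lc=w-w.mean(0),l-l.mean(0)
a=np.arctan2((lc[:,0]*wc[:,1]-lc[:,1]*wc[:,0]).sum(),(lc*wc).sum())
r=lambda a:np.array([[np.cos(a),-np.sin(a)],[np.sin(a),np.cos(a)]])
o=w.mean(0)-r(a)@lc.mean(0);print("yaw",np.degrees(a),"o",o,"res",((w-o)@r(a)-l).round(4))
for k in("knob","thumb"):print(k,(r(a).T@(P[k][:2]-o)).round(4))
print("tcp",(r(a).T@(T[:2,3]-o)).round(4)," tool z yaw",np.degrees(np.arctan2(T[1,1],T[0,1])))
```

```text
knob [ 0.526  -0.0061  0.163 ] [ 0.526  -0.0062  0.1627]
stL [0.5214 0.0331 0.141 ] [0.5214 0.0331 0.1414]
stR [ 0.5309 -0.0572  0.141 ] [ 0.5309 -0.057   0.1416]
keep [0.5191 0.0567 0.148 ] [0.5191 0.0566 0.149 ]
lugL [0.5993 0.0247 0.165 ] [0.5995 0.0247 0.1644]
lugM [ 0.6018 -0.0159  0.165 ] [ 0.6017 -0.0159  0.1652]
thumb [0.623  0.0061 0.189 ] [0.6206 0.0066 0.1932]
basebackL [0.7172 0.086  0.012 ] [0.7162 0.0858 0.0137]
yaw 5.303930574752541 o [0.55451154 0.0082751 ] res [[ 0.0694 -0.0363]
 [ 0.0704 -0.037 ]
 [ 0.0692 -0.0345]
 [ 0.0681 -0.0338]
 [ 0.0668 -0.0385]]
knob [-0.0297 -0.0117]
thumb [ 0.068  -0.0085]
tcp [-0.0333 -0.0429]  tool z yaw 5.520033488349711
```

```bash
python3 -m crank '[[0,0.025,0.001,0,0],[0,0.025,0.001,0,0],[0,0.025,0,0,0],[0,0.006,0,0,0],[0,0,0,0,0]]'; python3 -m crank '[[0,0,0,-0.002,0],[0,0,0,-0.002,0]]'; python3 -m crank '[[0,0,0,-0.002,0],[0,0,0,-0.002,0]]'
```

```text
t: 1.2
tcp_pos: [0.5325, -0.037, 0.1494]
tool_rot: [0.475, 0.525, -0.475, 0.523]
force: [-0.2, -0.4, 0.1]
finger_gap: -0.001
t: 1.4
tcp_pos: [0.5329, -0.0333, 0.1515]
tool_rot: [0.475, 0.523, -0.474, 0.525]
force: [1.2, 0.0, 0.2]
finger_gap: 0.002
t: 1.6
tcp_pos: [0.5318, -0.0291, 0.1511]
tool_rot: [0.475, 0.523, -0.475, 0.524]
force: [-0.4, 0.1, -0.4]
finger_gap: 0.0
```

```bash
python3 -m crank '[[0,0,-0.004,-0.002,0],[0,0,0,-0.003,0]]'; python3 -m crank '[[0,0,0,-0.004,0],[0,0,0,-0.004,0]]'; python3 -m crank '[[0,0,0,-0.004,0],[0,0,0,-0.004,0]]'
```

```text
t: 1.8
tcp_pos: [0.5268, -0.0251, 0.1507]
tool_rot: [0.475, 0.524, -0.475, 0.524]
force: [0.0, -2.5, 0.3]
finger_gap: 0.0
t: 2.0
tcp_pos: [0.526, -0.0168, 0.1505]
tool_rot: [0.475, 0.524, -0.475, 0.524]
force: [-0.2, -3.8, 1.7]
finger_gap: 0.006
t: 2.2
tcp_pos: [0.5253, -0.0085, 0.1504]
tool_rot: [0.475, 0.524, -0.475, 0.524]
force: [0.3, -3.1, 1.7]
finger_gap: 0.004
```

```bash
python3 -m crank '[[0,0,0,-0.002,0],[0,0,0,0,0]]'; python3 -m crank '[[0,0,0,-0.002,0],[0,0,0,0,0]]';  python3 -m crank '[[0,0,0,-0.001,0],[0,0,0,0,0]]'
```

```text
t: 2.4
tcp_pos: [0.5251, -0.0062, 0.1503]
tool_rot: [0.475, 0.524, -0.475, 0.524]
force: [0.1, -1.3, 0.3]
finger_gap: 0.0
t: 2.6
tcp_pos: [0.525, -0.0046, 0.1502]
tool_rot: [0.475, 0.524, -0.475, 0.524]
force: [-0.1, -1.6, 0.5]
finger_gap: -0.004
t: 2.8
tcp_pos: [0.525, -0.0041, 0.1503]
tool_rot: [0.475, 0.524, -0.475, 0.524]
force: [-0.0, -3.5, 1.0]
finger_gap: 0.0
```

```bash
python3 -m crank '[[0,0,0,-0.002,0],[0,0,0,0,0]]'; python3 -m crank '[[0,0,0,-0.002,0],[0,0,0,0,0]]';  python3 - <<'E'
from h import *
from station import manip, snapshot
s=manip.sense()
d=snapshot("wrist");np.savez("w2.npz",T=toolT(s),**d);crop(d["image"],180,20,440,260,3,"pics/w2.png");print(s["force"])
E
```

```text
t: 3.0
tcp_pos: [0.5251, -0.0038, 0.1504]
tool_rot: [0.474, 0.523, -0.475, 0.525]
force: [-0.1, -9.7, -0.2]
finger_gap: -0.001
t: 3.2
tcp_pos: [0.5251, -0.0036, 0.1504]
tool_rot: [0.472, 0.523, -0.476, 0.527]
force: [-1.7, -14.7, 0.6]
finger_gap: 0.0
[ -1.70271359 -14.73494109   0.55532975]
```

View pics/w2.png

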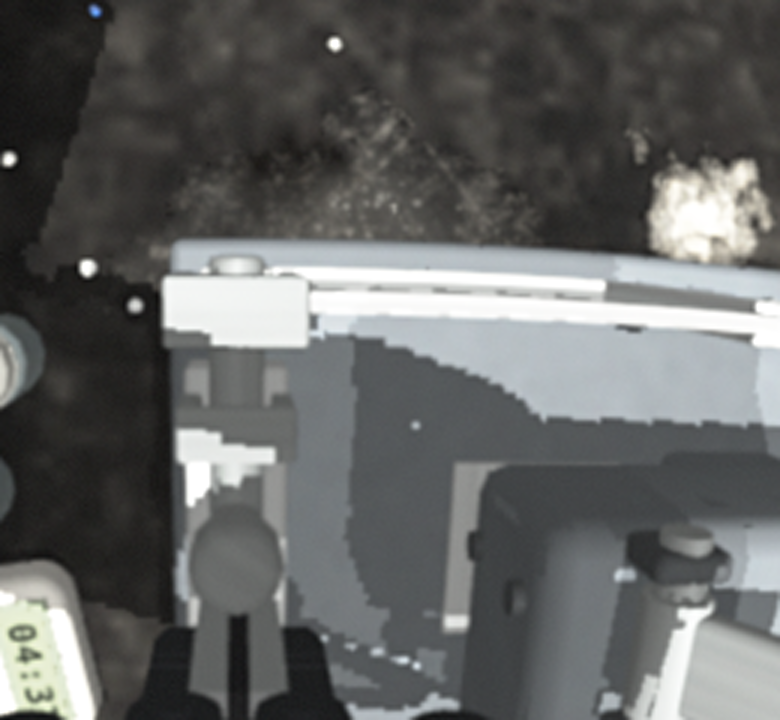

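The bolt stops hard at 15 N with its rod end out past the keeper (237,265 in the crop), so it is home. Next I back off, rise, and go behind the thumb piece.

```bash
python3 -m crank '[[0,0,0,0.012,0],[0,-0.030,0,0.004,0],[0,-0.035,0,0,0],[0,-0.015,0.03,0,0],[0,0,0.040,0,0]]'; python3 -m crank '[[0,0,0.040,-0.005,0],[0,0,0.020,-0.005,0],[0,0,0,0,0],[0,0,0,0,0]]'
python3 - <<'E'
from h import *
from station import manip, snapshot
s=manip.sense();T=toolT(s);a=np.radians(5.3);o=np.array([.6263,-.0211])
r=np.array([[np.cos(a),-np.sin(a)],[np.sin(a),np.cos(a)]]);print("tcp press",r.T@(T[:2,3]-o),T[2,3],"yaw",np.degrees(np.arctan2(T[1,1],T[0,1])))
d=snapshot("wrist");cv2.imwrite("pics/w3.png",cv2.resize(d["image"],None,fx=1.5,fy=1.5))
d=snapshot("side");crop(d["image"],230,130,360,270,4,"pics/s3.png")
E
```

```text
t: 3.75
tcp_pos: [0.5965, -0.0083, 0.2335]
tool_rot: [0.476, 0.523, -0.474, 0.524]
force: [1.3, -0.0, 0.0]
finger_gap: 0.0
t: 4.15
tcp_pos: [0.6534, 0.0076, 0.2293]
tool_rot: [0.474, 0.525, -0.475, 0.523]
force: [-0.9, -0.6, 0.7]
finger_gap: 0.002
tcp press [0.02960639 0.02608737] 0.22933478656726886 yaw 5.643753514491876
```

View pics/w3.png

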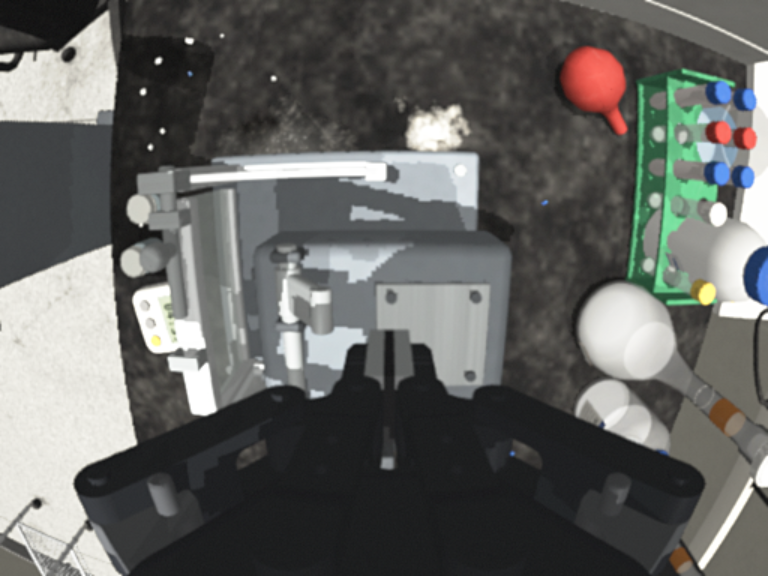

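View pics/s3.png

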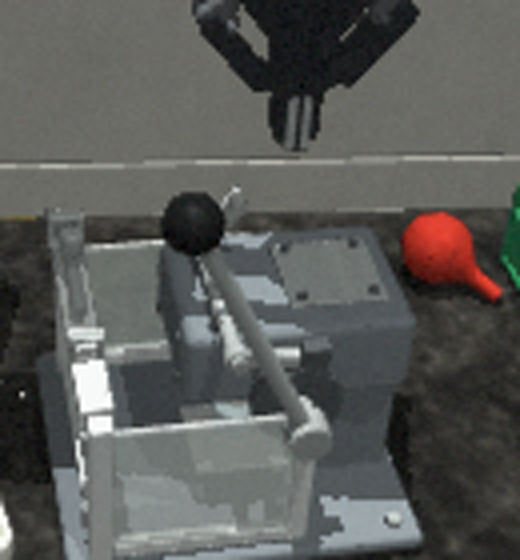

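```bash
python3 -m crank '[[0,0.03,0,-0.001,0],[0,0.025,0,-0.001,0],[0,0,-0.008,0,0],[0,0,-0.006,0,0],[0,0,0,0,0]]';python3 -m crank '[[0,0,-0.006,0,0],[0,0,-0.006,0,0],[0,0,-0.006,0,0],[0,0,-0.006,0,0],[0,0,0,0,0]]'
python3 - <<'E'
from h import *
from station import manip, snapshot
s=manip.sense();T=toolT(s);a=np.radians(5.3);o=np.array([.6263,-.0211])
r=np.array([[np.cos(a),-np.sin(a)],[np.sin(a),np.cos(a)]]);print("tcp press",r.T@(T[:2,3]-o),T[2,3])
d=snapshot("side");crop(d["image"],230,130,360,270,4,"pics/s4.png")
E
```

```text
t: 4.75
tcp_pos: [0.6396, 0.0073, 0.177]
tool_rot: [0.475, 0.523, -0.475, 0.524]
force: [-0.4, 0.3, 0.4]
finger_gap: -0.002
t: 5.25
tcp_pos: [0.6143, 0.0054, 0.175]
tool_rot: [0.474, 0.525, -0.476, 0.523]
force: [0.3, 0.1, -0.5]
finger_gap: 0.002
tcp press [-0.00947441  0.0274449 ] 0.17498098504453694
```

View pics/s4.png

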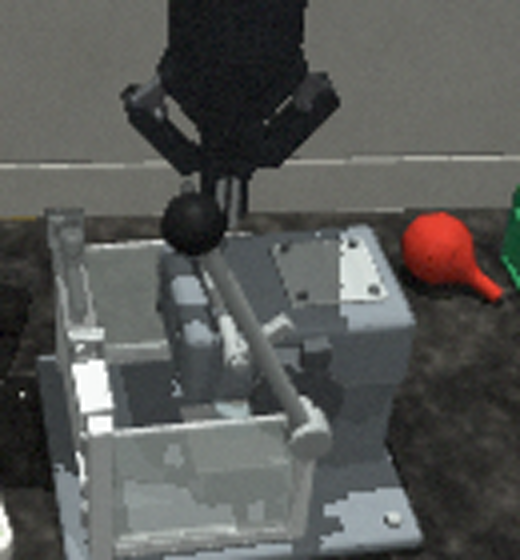

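The pawl at (285,325) has started to lift and the thumb tip shows at (190,188), so the catch is moving. I continue to its stop.

```bash
python3 -m crank '[[0,0,-0.004,0,0],[0,0,0,0,0]]';python3 -m crank '[[0,0,-0.003,0,0],[0,0,0,0,0]]';python3 -m crank '[[0,0,-0.002,0,0],[0,0,0,0,0]]';python3 -m crank '[[0,0,-0.002,0,0],[0,0,0,0,0]]'
```

```text
t: 5.5
tcp_pos: [0.6116, 0.0049, 0.1749]
tool_rot: [0.475, 0.524, -0.475, 0.523]
force: [0.1, -1.4, 0.2]
finger_gap: -0.003
t: 5.7
tcp_pos: [0.6091, 0.0046, 0.1751]
tool_rot: [0.475, 0.524, -0.475, 0.524]
force: [1.0, -0.3, 0.2]
finger_gap: -0.002
t: 5.9
tcp_pos: [0.6074, 0.0043, 0.1753]
tool_rot: [0.475, 0.524, -0.475, 0.524]
force: [-0.4, 0.5, 0.3]
finger_gap: 0.001
t: 6.1
tcp_pos: [0.6052, 0.0041, 0.1753]
tool_rot: [0.475, 0.524, -0.475, 0.524]
force: [1.1, -0.4, 0.2]
finger_gap: -0.002
```

```bash
python3 -m crank '[[0,0,-0.002,0,0],[0,0,0,0,0]]';python3 -m crank '[[0,0,-0.002,0,0],[0,0,0,0,0]]';python3 -m crank '[[0,0,-0.002,0,0],[0,0,0,0,0]]'
python3 - <<'E'
from h import *
from station import manip, snapshot
d=snapshot("wrist");crop(d["image"],130,60,390,260,3,"pics/w5.png")
d=snapshot("side");crop(d["image"],230,130,360,270,4,"pics/s5.png")
E
```

```text
t: 6.3
tcp_pos: [0.6031, 0.0039, 0.1753]
tool_rot: [0.475, 0.524, -0.475, 0.524]
force: [0.6, 0.0, -0.1]
finger_gap: 0.001
t: 6.5
tcp_pos: [0.6011, 0.0037, 0.1753]
tool_rot: [0.475, 0.524, -0.475, 0.524]
force: [0.2, -0.6, 0.5]
finger_gap: 0.004
t: 6.7
tcp_pos: [0.5996, 0.0035, 0.1755]
tool_rot: [0.475, 0.524, -0.475, 0.524]
force: [2.3, 0.5, 0.5]
finger_gap: 0.0
```

View pics/w5.png

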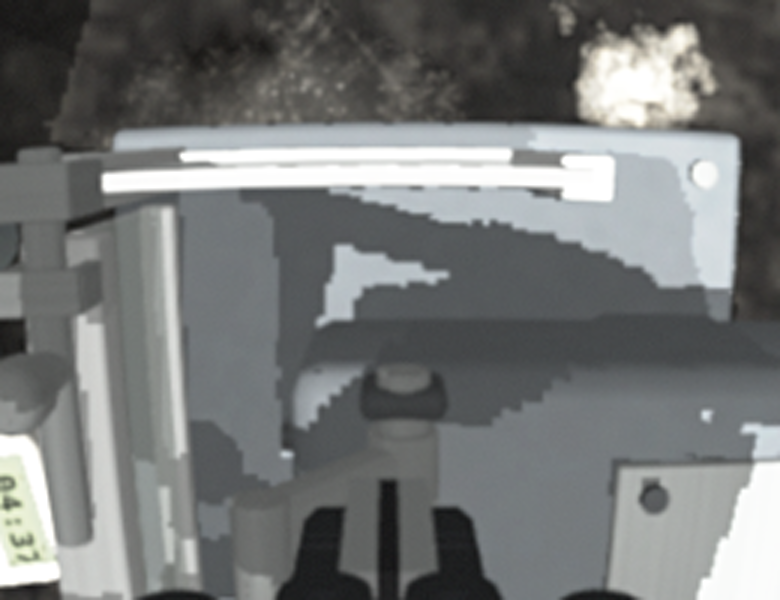

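View pics/s5.png

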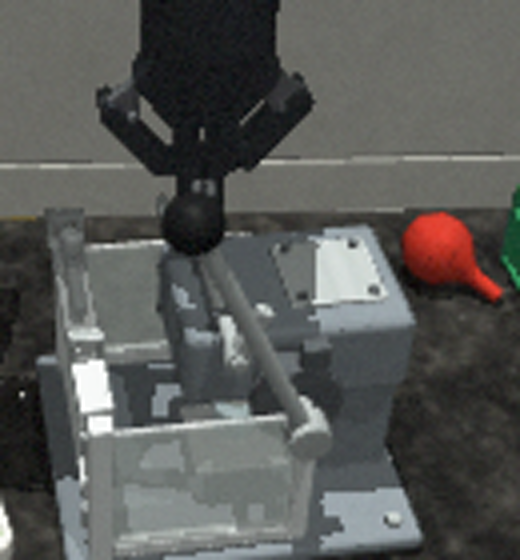

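The thumb piece now leans forward, with its tip bar at (262,530) in the wrist crop. The stop isn't clearly reached yet.

```bash
python3 -m crank '[[0,0,-0.002,0,0],[0,0,0,0,0]]';python3 -m crank '[[0,0,-0.002,0,0],[0,0,0,0,0]]';python3 -m crank '[[0,0,-0.002,0,0],[0,0,0,0,0]]'
```

```text
t: 7.0
tcp_pos: [0.599, 0.0033, 0.1759]
tool_rot: [0.476, 0.523, -0.474, 0.525]
force: [4.9, 0.5, -0.5]
finger_gap: 0.005
t: 7.2
tcp_pos: [0.5985, 0.0031, 0.1764]
tool_rot: [0.477, 0.522, -0.473, 0.526]
force: [7.3, 1.3, 0.8]
finger_gap: -0.003
t: 7.4
tcp_pos: [0.5981, 0.0029, 0.1769]
tool_rot: [0.478, 0.521, -0.473, 0.527]
force: [9.5, 1.4, 0.1]
finger_gap: 0.0
```

The catch is at its stop: 9.5 N with the tip hardly advancing. Now I back off, rise, turn −90° and open.

```bash
python3 -m crank '[[0,0,0.012,0,0],[0,-0.040,0,0,0],[0,-0.040,0,0,0],[0,-0.040,0,0,0],[0,-0.035,0,0,0]]'; python3 -m crank '[[0.085,0,0,0,-0.142],[0.085,0,0,0,-0.142],[0.085,0,0,0,-0.142],[0.085,0,0,0,-0.142],[0.085,0,0,0,-0.142]]';python3 -m crank '[[0.085,0,0,0,-0.142],[0.085,0,0,0,-0.142],[0.085,0,0,0,-0.142],[0.085,0,0,0,-0.142],[0.085,0,0,0,-0.142]]';python3 -m crank '[[0.085,0,0,0,-0.142],[0.085,0,-0.025,-0.01,0],[0.085,0,-0.025,-0.01,0],[0.085,0,-0.025,-0.01,0],[0.085,0,0,0,0]]'
python3 - <<'E'
from h import *
from station import manip, snapshot
s=manip.sense();T=toolT(s);a=np.radians(5.3);o=np.array([.6263,-.0211])
r=np.array([[np.cos(a),-np.sin(a)],[np.sin(a),np.cos(a)]]);print("tcp press",r.T@(T[:2,3]-o),T[2,3],"tooly yaw",np.degrees(np.arctan2(T[1,1],T[0,1])),s["q"].round(2))
d=snapshot("wrist");np.savez("w6.npz",T=T,**d);cv2.imwrite("pics/w6.png",cv2.resize(d["image"],None,fx=1.5,fy=1.5))
d=snapshot("side");crop(d["image"],230,130,360,270,4,"pics/s6.png")
E
```

```text
t: 7.9
tcp_pos: [0.6037, 0.0042, 0.3316]
tool_rot: [0.474, 0.525, -0.476, 0.523]
force: [0.3, -0.2, -0.1]
finger_gap: -0.004
t: 8.4
tcp_pos: [0.6034, 0.0042, 0.3294]
tool_rot: [0.261, 0.659, -0.262, 0.655]
force: [-0.4, 0.2, -0.0]
finger_gap: 0.846
t: 8.9
tcp_pos: [0.6034, 0.0042, 0.3293]
tool_rot: [0.017, 0.709, -0.017, 0.705]
force: [-0.2, -0.3, 0.4]
finger_gap: 0.996
t: 9.4
tcp_pos: [0.5798, -0.0756, 0.3294]
tool_rot: [-0.03, 0.708, 0.03, 0.705]
force: [-0.4, 1.0, -0.2]
finger_gap: 0.996
tcp press [-0.05133167 -0.0500118 ] 0.3294335458063 tooly yaw 94.91736146145676 [-0.32  0.38  1.41 -0.    1.36 -1.98]
```

View pics/w6.png

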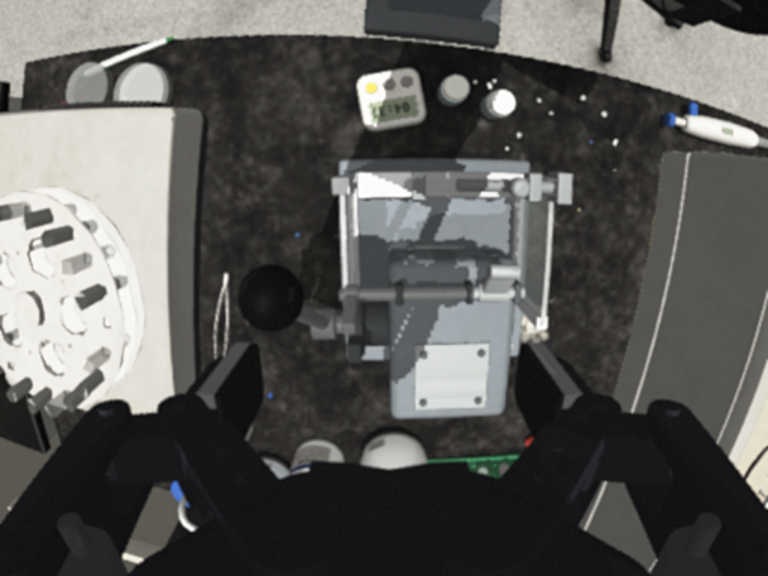

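View pics/s6.png

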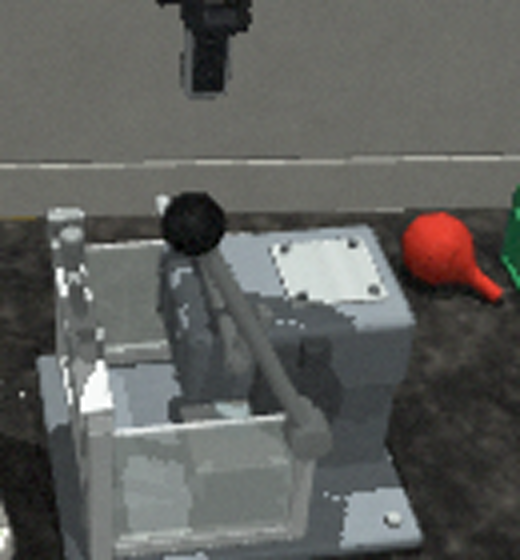

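The ball is at (271,297), the thumb tip at (504,275) in front of the shaft, and the bolt's knob at (522,187) against its staple. The guard is shut. I compute the ball offset.

Run:
```python
from h import *
W=np.load("w6.npz");T=W["T"]
a=np.radians(5.3);o=np.array([.6263,-.0211]);r=np.array([[np.cos(a),-np.sin(a)],[np.sin(a),np.cos(a)]])
for n,p,z in (("ball",(271,297),.276),("thumb",(504,272),.187),("knob",(521,187),.163),("stL",(537,187),.141),("stR",(440,184),.141)):
    w=onz(W,p[0]/1.5,p[1]/1.5,z,T);print(n,w.round(4),(r.T@(w[:2]-o)).round(4))
w=onz(W,271/1.5,297/1.5,.276,T);print("tool d",T[:3,:3].T@(w-T[:3,3]))
print("tool d from tri",T[:3,:3].T@(np.array([.5803,-.1321,.275])-T[:3,3]))
```

```text
ball [ 0.581  -0.1315  0.276 ] [-0.0553 -0.1057]
thumb [0.5801 0.0027 0.187 ] [-0.0438  0.028 ]
knob [0.5226 0.014  0.163 ] [-0.1     0.0446]
stL [0.5216 0.0338 0.141 ] [-0.0992  0.0643]
stR [ 0.528  -0.0417  0.141 ] [-0.0998 -0.0114]
tool d [ 0.05344836 -0.05576157 -0.00333659]
tool d from tri [ 0.05445219 -0.05629857 -0.00405831]
```

```bash
python3 -m crank '[[0.085,0,-0.030,-0.002,0],[0.085,0,-0.026,-0.002,0],[0.085,0,0,0,0],[0.085,0.03,0,0,0],[0.085,0.03,0,0,0]]' 60;python3 -m crank '[[0.085,0.015,0,0,0],[0.085,0,0,0,0]]'
python3 - <<'E'
from h import *
from station import manip, snapshot
s=manip.sense();T=toolT(s);print(T[:3,:3].T@(np.array([.5806,-.1318,.2755])-T[:3,3]))
d=snapshot("wrist");crop(d["image"],130,130,390,330,3,"pics/w7.png")
d=snapshot("side");crop(d["image"],230,130,360,270,4,"pics/s7.png")
E
```

```text
t: 10.0
tcp_pos: [0.5837, -0.128, 0.2705]
tool_rot: [-0.032, 0.706, 0.032, 0.707]
force: [0.9, 0.7, 0.2]
finger_gap: 0.994
t: 10.2
tcp_pos: [0.5812, -0.1268, 0.2524]
tool_rot: [-0.031, 0.709, 0.033, 0.704]
force: [-1.1, 0.8, -0.2]
finger_gap: 0.994
[-0.02314538 -0.0047976  -0.0012425 ]
```

View pics/w7.png

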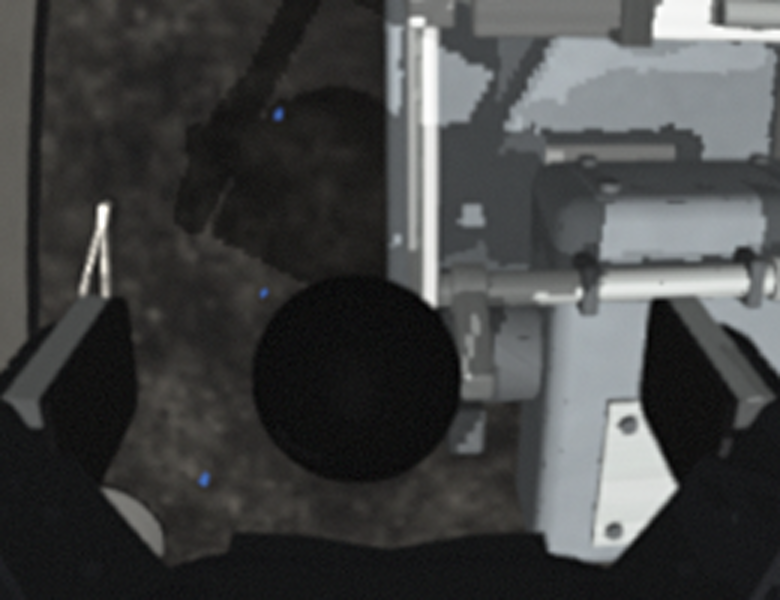

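View pics/s7.png

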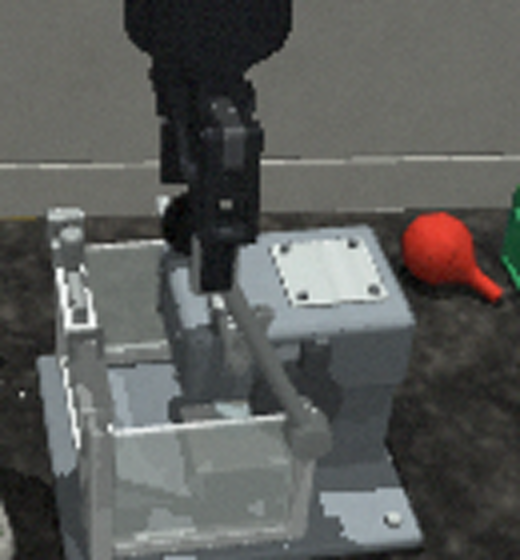

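```bash
python3 -m crank '[[0.085,0,-0.005,0,0],[0.085,0,0,0,0]]'
python3 - <<'E'
from h import *
from station import manip, snapshot
s=manip.sense();T=toolT(s)
W=snapshot("wrist")
g=(W["image"].max(2)<32).astype(np.uint8);
crop(W["image"],130,130,390,330,3,"pics/w8.png")
w=onz(W,249+0,256.7,.2755,T);print("approx ball",w,T[:3,:3].T@(w-T[:3,3]))
D=snapshot("side")
for u,v in ((278,200),(281,200),(285,200),(289,200),(284,196),(275,186),(276,182)):
    p=pt(D,u,v);print(u,v,p.round(4),"tool",(T[:3,:3].T@(p-T[:3,3])).round(4))
E
```

```text
t: 10.5
tcp_pos: [0.5847, -0.1349, 0.2568]
tool_rot: [-0.032, 0.705, 0.031, 0.707]
force: [-0.1, -0.1, 0.1]
finger_gap: 0.997
approx ball [ 0.5876291  -0.13962138  0.2755    ] [-0.01873512 -0.00494701  0.00256218]
278 200 [ 0.5771 -0.1778  0.2772] tool [-0.0204 -0.042  -0.0114]
281 200 [ 0.5819 -0.1838  0.282 ] tool [-0.0252 -0.0485 -0.0071]
285 200 [ 0.5887 -0.1879  0.2851] tool [-0.0283 -0.0531 -0.0007]
289 200 [ 0.5958 -0.1894  0.2862] tool [-0.0293 -0.0553  0.0063]
284 196 [ 0.5861 -0.1899  0.2961] tool [-0.0392 -0.0549 -0.0034]
275 186 [ 0.5738 -0.1444  0.2849] tool [-0.0282 -0.0085 -0.0116]
276 182 [ 0.5759 -0.1392  0.2906] tool [-0.0339 -0.0036 -0.009 ]
```

View pics/w8.png

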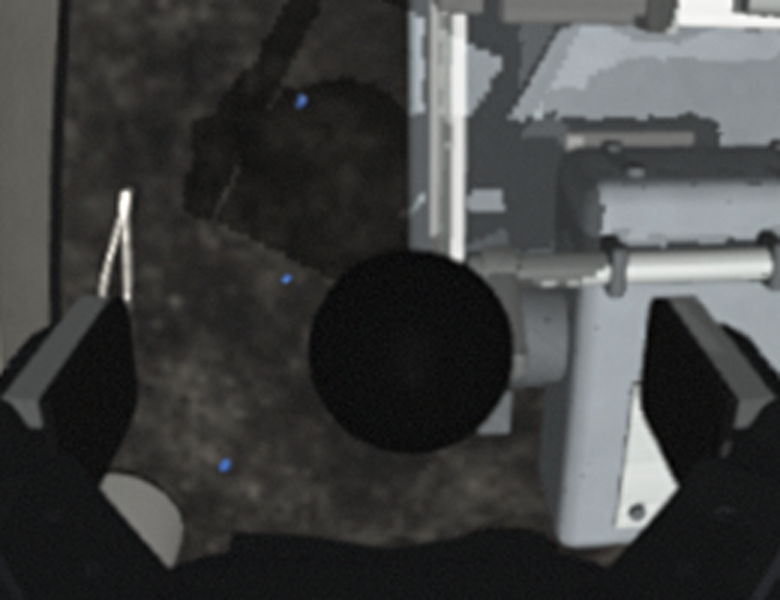

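```bash
python3 -m crank '[[0.085,0,0,0,0],[0.085,0,0,0,0]]'
python3 - <<'E'
from h import *
from station import manip, snapshot
s=manip.sense();T=toolT(s)
W=snapshot("wrist")
c=cv2.medianBlur(cv2.cvtColor(W["image"],cv2.COLOR_BGR2GRAY),5)
print(cv2.HoughCircles(c,cv2.HOUGH_GRADIENT,1,50,param1=60,param2=15,minRadius=28,maxRadius=40))
crop(W["image"],130,130,390,330,3,"pics/w9.png")
for u,v in ((267,247.3),):
  w=onz(W,u,v,.2755,T);print(w,T[:3,:3].T@(w-T[:3,3]),pt(W,u,v,T))
E
```

```text
t: 10.8
tcp_pos: [0.5838, -0.1344, 0.2556]
tool_rot: [-0.032, 0.706, 0.031, 0.707]
force: [0.2, -0.1, -0.2]
finger_gap: 0.995
[[[265.5 249.5  33.8]
  [242.5 184.5  37.2]
  [108.5 230.5  36.1]
  [ 43.5 170.5  29.3]
  [408.5 231.5  31.6]
  [114.5  54.5  30.4]
  [358.5 272.5  36. ]]]
[ 0.58037964 -0.13119531  0.2755    ] [-0.01991225  0.00349309 -0.00310048] [ 0.57274488 -0.13232824  0.29037976]
```

View pics/w9.png

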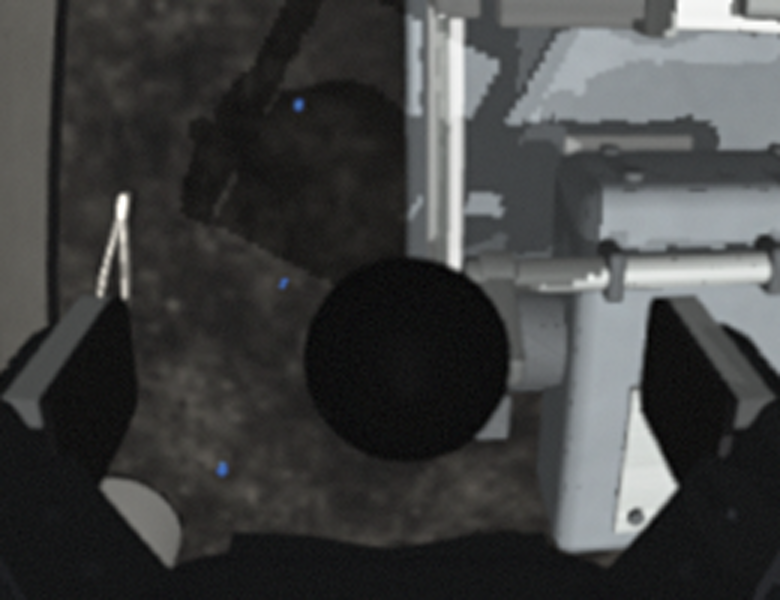

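```bash
python3 -m crank '[[0.085,0.002,0.0025,-0.003,0],[0.085,0,0,0,0],[0.02,0,0,0,0],[0.02,0,0,0,0],[0.02,0,0,0,0]]' 60; python3 -m crank '[[0.02,0,0,0,0],[0.02,0,0,0,0],[0.02,0,0,0,0]]'
python3 - <<'E'
from h import *
from station import manip, snapshot
W=snapshot("wrist")
crop(W["image"],130,130,390,330,3,"pics/w10.png")
d=snapshot("side");crop(d["image"],230,130,360,270,4,"pics/s10.png")
E
```

```text
t: 11.35
tcp_pos: [0.5806, -0.1321, 0.2533]
tool_rot: [-0.032, 0.706, 0.032, 0.706]
force: [-0.3, -0.3, 0.3]
finger_gap: 0.508
t: 11.65
tcp_pos: [0.5806, -0.1319, 0.2537]
tool_rot: [-0.031, 0.706, 0.032, 0.707]
force: [-1.0, 1.9, 3.8]
finger_gap: 0.341
```

View pics/w10.png

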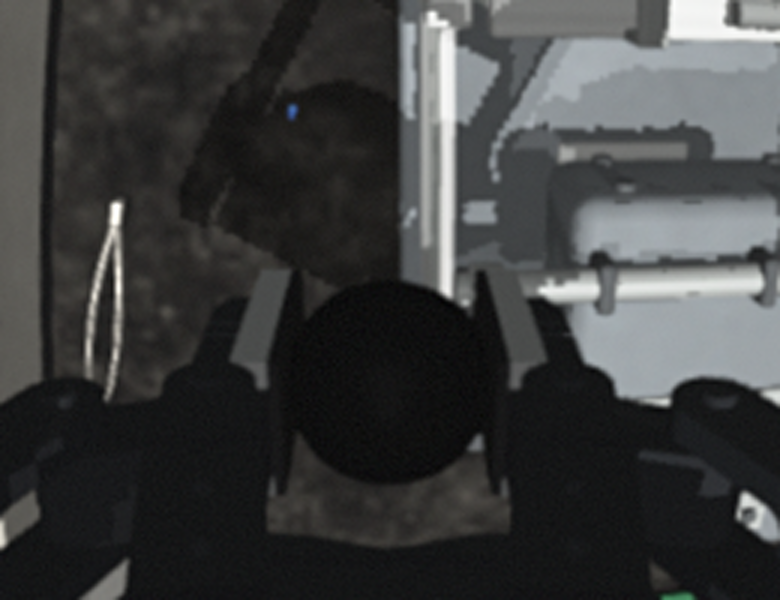

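View pics/s10.png

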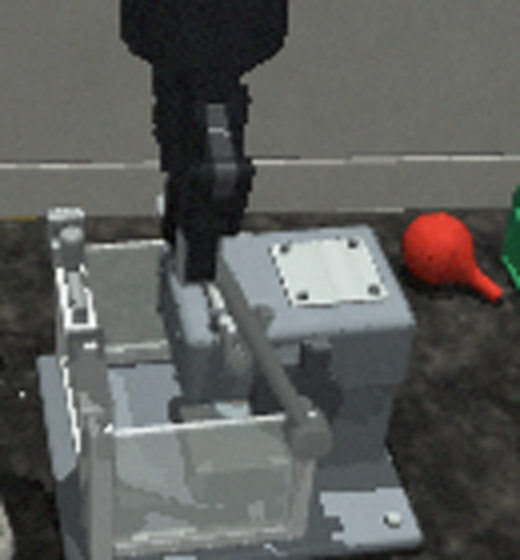

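```bash
python3 -m crank '[[0.02,0,0,0,0],[0.02,0,0,0,0],[0.02,0,0,0,0]]'
cat > arc.py <<'E'
import numpy as np
p=lambda v:np.array([15-170*np.cos(np.radians(65)-v),122+170*np.sin(np.radians(65)-v)])
v=np.linspace(0,.86,13)
for i in range(12):
    a,b=p(v[i]),p(v[i+1]); print(round(v[i+1],3),"tx",(a[1]-b[1]).round(1),"tz",(b[0]-a[0]).round(1), b.round(1))
E
python3 arc.py
```

```text
t: 12.05
tcp_pos: [0.5806, -0.1319, 0.2536]
tool_rot: [-0.031, 0.706, 0.032, 0.707]
force: [-0.7, 3.2, 5.3]
finger_gap: 0.343
0.072 tx 5.5 tz -10.8 [-67.7 270.5]
0.143 tx 6.3 tz -10.4 [-78.1 264.2]
0.215 tx 7.0 tz -9.9 [-88.1 257.2]
0.287 tx 7.7 tz -9.4 [-97.5 249.5]
0.358 tx 8.4 tz -8.8 [-106.3  241.1]
0.43 tx 9.0 tz -8.2 [-114.5  232.1]
0.502 tx 9.6 tz -7.6 [-122.1  222.5]
0.573 tx 10.1 tz -6.8 [-128.9  212.5]
0.645 tx 10.5 tz -6.1 [-135.   201.9]
0.717 tx 10.9 tz -5.3 [-140.4  191. ]
0.788 tx 11.3 tz -4.5 [-144.9  179.7]
0.86 tx 11.6 tz -3.7 [-148.6  168.1]
```

```bash
python3 -m crank '[[0.02,0.0055,0,-0.011,0],[0.02,0.0065,0,-0.0105,0],[0.02,0,0,0,0]]' 80; python3 -m crank '[[0.02,0.007,0,-0.010,0],[0.02,0.0075,0,-0.0095,0],[0.02,0,0,0,0]]'
python3 - <<'E'
from h import *
from station import manip, snapshot
W=snapshot("wrist")
crop(W["image"],130,130,390,330,3,"pics/w11.png")
d=snapshot("side");crop(d["image"],210,130,340,270,4,"pics/s11.png")
E
```

```text
t: 12.35
tcp_pos: [0.5591, -0.1341, 0.2414]
tool_rot: [-0.031, 0.706, 0.031, 0.707]
force: [0.3, 2.6, 5.2]
finger_gap: 0.338
t: 12.65
tcp_pos: [0.541, -0.1359, 0.2266]
tool_rot: [-0.031, 0.705, 0.031, 0.708]
force: [3.9, 2.8, 2.2]
finger_gap: 0.338
```

View pics/s11.png

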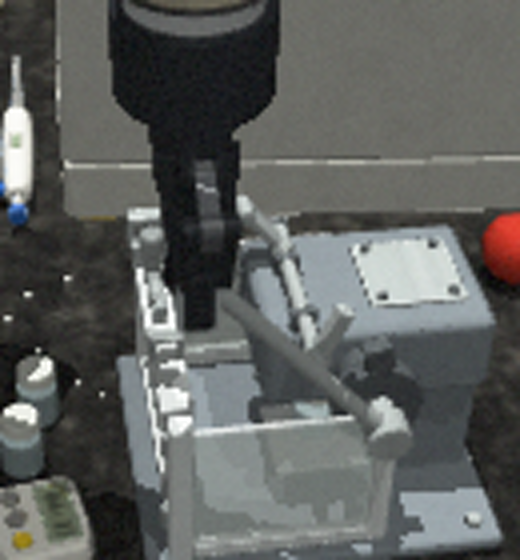

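View pics/w11.png

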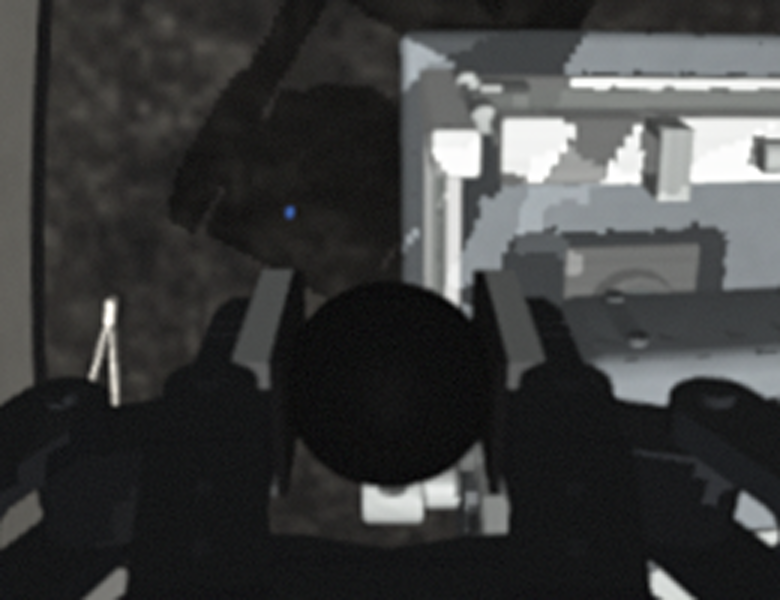

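The lever is following with the ball firmly between the pads (at (390,385) in the wrist crop), and the catch is not blocking. I continue.

```bash
python3 -m crank '[[0.02,0.0085,0,-0.009,0],[0.02,0.009,0,-0.008,0],[0.02,0,0,0,0]]' 80; python3 -m crank '[[0.02,0.0095,0,-0.0075,0],[0.02,0.010,0,-0.007,0],[0.02,0,0,0,0]]';python3 -m crank '[[0.02,0.0105,0,-0.006,0],[0.02,0.011,0,-0.0055,0],[0.02,0,0,0,0]]'
python3 - <<'E'
from h import *
from station import manip
s=manip.sense();T=toolT(s);a=np.radians(5.3);o=np.array([.6263,-.0211])
r=np.array([[np.cos(a),-np.sin(a)],[np.sin(a),np.cos(a)]]);print("tcp press",r.T@(T[:2,3]-o),T[2,3])
E
```

```text
t: 13.05
tcp_pos: [0.524, -0.1375, 0.2092]
tool_rot: [-0.031, 0.706, 0.031, 0.707]
force: [4.6, 3.1, 2.5]
finger_gap: 0.342
t: 13.35
tcp_pos: [0.5096, -0.139, 0.1898]
tool_rot: [-0.031, 0.706, 0.031, 0.707]
force: [4.9, 1.8, 3.7]
finger_gap: 0.335
t: 13.65
tcp_pos: [0.4979, -0.1402, 0.1686]
tool_rot: [-0.032, 0.706, 0.031, 0.707]
force: [4.1, 2.5, 4.9]
finger_gap: 0.336
tcp press [-0.13881883 -0.10672313] 0.168560660283195
```

```bash
python3 -m crank '[[0.02,0.0055,0,-0.0025,0],[0.02,0.0055,0,-0.0025,0],[0.02,0,0,0,0]]' 80; python3 -m crank '[[0.02,0.0055,0,-0.002,0],[0.02,0.004,0,-0.001,0],[0.02,0,0,0,0]]';python3 -m crank '[[0.02,0.002,0,-0.0005,0],[0.02,0,0,0,0]]';python3 -m crank '[[0.02,0.002,0,-0.0005,0],[0.02,0,0,0,0]]'
```

```text
t: 13.95
tcp_pos: [0.4936, -0.1406, 0.1582]
tool_rot: [-0.032, 0.705, 0.031, 0.707]
force: [3.7, 3.1, 5.8]
finger_gap: 0.339
t: 14.25
tcp_pos: [0.4903, -0.1409, 0.1489]
tool_rot: [-0.032, 0.706, 0.031, 0.707]
force: [2.5, 2.0, 8.0]
finger_gap: 0.34
t: 14.45
tcp_pos: [0.4899, -0.141, 0.1474]
tool_rot: [-0.032, 0.706, 0.031, 0.707]
force: [1.3, 2.3, 9.9]
finger_gap: 0.341
t: 14.65
tcp_pos: [0.4895, -0.1411, 0.1455]
tool_rot: [-0.032, 0.706, 0.031, 0.707]
force: [1.8, 2.4, 11.0]
finger_gap: 0.341
```

```bash
python3 -m crank '[[0.02,0.002,0,0,0],[0.02,0,0,0,0]]';python3 -m crank '[[0.02,0.002,0,0,0],[0.02,0,0,0,0]]';python3 -m crank '[[0.02,0.002,0,0,0],[0.02,0,0,0,0]]'
```

```text
t: 14.85
tcp_pos: [0.4889, -0.1411, 0.1437]
tool_rot: [-0.032, 0.706, 0.031, 0.707]
force: [0.6, 2.3, 13.2]
finger_gap: 0.34
t: 15.05
tcp_pos: [0.4889, -0.1411, 0.1422]
tool_rot: [-0.033, 0.706, 0.032, 0.707]
force: [-1.4, 2.9, 16.2]
finger_gap: 0.334
t: 15.25
tcp_pos: [0.489, -0.1412, 0.142]
tool_rot: [-0.033, 0.706, 0.031, 0.707]
force: [-4.4, 3.2, 28.5]
finger_gap: 0.334
```

The last 2 mm command moved the tool 0.2 mm and raised the force to 28 N, which is the lever's stop. I check the pictures.

Run:
```python
from h import *
from station import manip, snapshot
s=manip.sense();T=toolT(s);a=np.radians(5.3);o=np.array([.6263,-.0211])
r=np.array([[np.cos(a),-np.sin(a)],[np.sin(a),np.cos(a)]]);print("tcp press",r.T@(T[:2,3]-o),T[2,3],s["t"])
W=snapshot("wrist")
cv2.imwrite("pics/w12.png",cv2.resize(W["image"],None,fx=1.5,fy=1.5))
d=snapshot("side");crop(d["image"],200,140,340,280,4,"pics/s12.png")
d=snapshot("scene");crop(d["image"],180,150,360,310,4,"pics/c12.png")
```

```text
tcp press [-0.1478477  -0.10688739] 0.1419578510614239 15.25
```

View pics/s12.png

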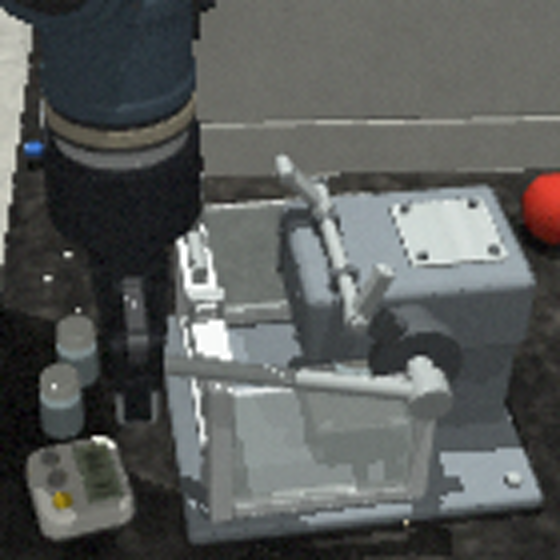

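View pics/w12.png

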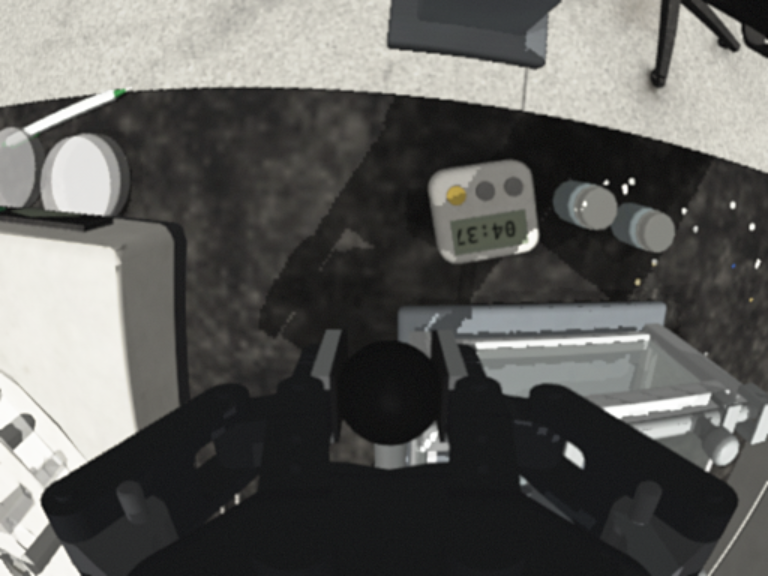

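View pics/c12.png

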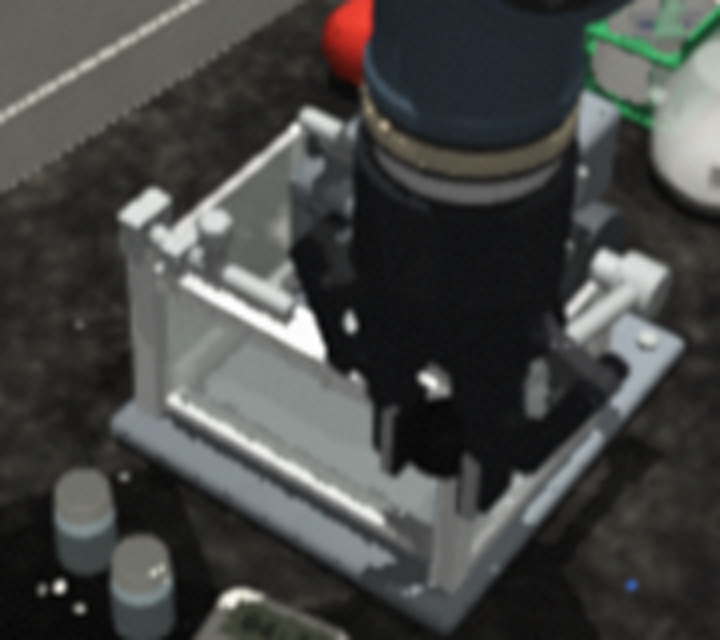

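```bash
python3 -m crank '[[0.02,-0.0005,0,0,0],[0.02,0,0,0,0],[0.02,0,0,0,0],[0.02,0,0,0,0],[0.02,0,0,0,0]]';python3 -m crank '[[0.02,0,0,0,0],[0.02,0,0,0,0],[0.02,0,0,0,0],[0.02,0,0,0,0],[0.02,0,0,0,0]]'
```

```text
t: 15.9
tcp_pos: [0.4889, -0.1412, 0.142]
tool_rot: [-0.033, 0.706, 0.031, 0.707]
force: [-2.8, 3.8, 26.3]
finger_gap: 0.338
t: 16.4
tcp_pos: [0.4889, -0.1412, 0.142]
tool_rot: [-0.033, 0.706, 0.031, 0.707]
force: [-2.9, 2.4, 24.7]
finger_gap: 0.338
```

Held steady at the stop, so I hand in.

```bash
python3 -c "
from station import manip
print(manip.sign_off())"
```

```text
the job is handed in; nothing more can be done
None
```

I carried out all three steps in the order asked and handed the job in at about 16.4 s, still gripping the ball with the lever held down.

- **Bolt:** I pushed the knob until it stopped hard at about 15 N. The rod end shows past the keeper. The wrist camera puts the knob at y 44.6 mm, where fully home would be 46 mm. I put the difference down to measuring error and relied on the hard stop.
- **Catch:** I pushed it over until the force rose to about 9.5 N with almost no further movement. The thumb tip measured at x −44 mm, where fully over is −45 mm.
- **Lever:** I pulled the ball down until a 2 mm command moved the tool only 0.2 mm. For about a second before hand-in it held steady at about 25 N, with the ball at about z 166–168 mm (168–170 mm expected at the stop).
- **Cap:** I could not see the cap behind the gripper, so that it is pressed home is inferred from the lever being at its stop.
- **Surroundings:** The last pictures show the guard shut, and both capped bottles and the timer still standing in front of the press.

One reading disagreed: the gripper reported about 29 mm on the 32 mm ball. The grip did not change during the pull or the hold.

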